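# Slide the fixture plate out to the gauge and hold it

### The job

Pull the orange-headed index pin out of the fixture plate and stand it in the green cup. Then slide the plate out along the blue riser, flat on it and straight, until its leading edge is level with the red pointer of the gauge; it would tip there by itself, so finish while still holding it down level on the riser. Do not disturb the other things on the bench.

Things in the scene. Friction and masses are not known exactly. Their poses are not given: they have to be found in the camera images.
- riser: Blue steel riser block fixed to the bench, 110 (its x) x 270 (its y) x 70 mm high, flat top. Origin: centre of its underside. Its -y is 'outward': the plate slides that way past the riser's -y end face, 135 mm from the origin. In its top is a 15 mm hole at (0, -50) mm, 55 mm deep, in which the pin stands.
- plate: Loose aluminium plate, 90 (its x) x 260 (its y) x 10 mm, about 0.6 kg, flat on the riser, same axes. Origin: centre of its underside, at the start at (0, -20, 70) mm in the riser's frame. Centre of mass about 5 mm to +y of it. The pin locks it through a 15 mm hole at (0, -30) mm (other dark spots are only marks). A black grip post stands at (0, +112) mm, inboard end.
- plate_lead (a point): Middle of the upper edge of the plate's leading (outward, -y) end; axes as the plate's.
- plate_post (a point): Centre of the top of the black square grip post on the plate: 24 x 24 mm in section with sides along the plate's x and y, 45 mm tall above the plate's upper face.
- pin: Loose index pin, 150 mm long, about 0.12 kg: steel shaft 12 mm in diameter, 105 mm long, then an orange round head 22 mm in diameter, 45 mm tall. Origin: centre of its foot, z towards the head. At the start it stands upright through the plate's hole, foot 15 mm above the bench, 65 mm of it in the holes.
- pin_head (a point): Centre of the top of the pin's orange head, 150 mm from its foot.
- gauge: Gauge fixed to the bench beside the plate's path: dark foot, steel post to 110 mm height, and a red pointer 6 mm wide, 32 mm long, reaching towards the plate. Same axes as the riser. Origin: on the bench straight below the pointer's tip; foot and post lie to +x of it.
- gauge_tip (a point): Tip of the red pointer, 83 mm above the bench, 15 mm to the side (+x) of the plate's long edge. The mark that the plate's leading edge must come level with (its middle), measured along the plate's y: an overhang of 157 to 187 mm past the riser's end. The plate begins to tip at about 135 mm.
- cup: Green round metal cup fixed to the bench, open at the top, outer diameter 72 mm, wall 3 mm, floor 5 mm thick, 95 mm high. Origin: centre of its underside. The pin may stand upright or lean in it.
- oil: Bystander: yellow bottle, 56 mm in diameter, 125 mm tall. Origin: centre of its underside. Leave it alone.
- wrench: Bystander: steel wrench lying on the bench, 170 mm long. Leave it alone.
- spring: Bystander: upright steel valve spring, about 35 mm in diameter, 50 mm tall. Origin: centre of its underside. Leave it alone.

How it is judged:
On the way, in this order (a step that is already met when the one before it is completed fails the run):
1. the pin is pulled clear of the plate, the plate still in place (z of pin in the frame of plate above 0.012 m and distance of plate from where it was at the start of the episode below 0.03 m), for 0.1 s.
2. the pin stands in the cup, let go (horizontal distance between pin and cup below 0.036 m and z of pin in the frame of cup below 0.025 m and angle between pin's own z axis and vertical below 0.9 rad and contact force between the fingers and pin below 0.1 N), for 0.2 s.
At the end, for the whole second after the job is handed in: The plate's leading edge is level with the pointer within 6 mm; the plate lies at rest on the riser, level within 0.035 rad, in line with the riser within 0.1 rad and 14 mm sideways, carried by nothing but the riser and the fingers that still hold it; the pin stands in the cup (y of gauge_tip in the frame of plate_lead between -0.006 and 0.006 m and angle between the y axis of plate and the y axis of riser, either way round below 0.1 rad and x of plate in the frame of riser between -0.014 and 0.014 m and z of plate in the frame of riser between 0.063 and 0.076 m and angle between plate's own z axis and vertical below 0.035 rad and linear speed of plate below 0.02 m/s and contact force between plate and riser above 0.5 N and contact force between the fingers and plate above 1 N and contact force between plate and gauge below 0.3 N and horizontal distance between pin and cup below 0.036 m and z of pin in the frame of cup below 0.025 m and angle between pin's own z axis and vertical below 0.9 rad); the arm keeps its last pose, push and grip.
It fails at once if the plate is lifted off the riser (by more than 15 mm) (z of plate in the frame of riser above 0.085 m).
It fails at once if the plate tips over (angle between plate's own z axis and vertical above 0.15 rad).
It fails at once if a bystander is disturbed (distance of any of oil, wrench, spring from where it was at the start of the episode above 0.03 m or angle between any of oil, spring's own z axis and vertical above 0.5 rad).
It also fails if it takes over 58 s, if anything falls off the work surface, if the arm or the gripper's body presses on something with over 40 N, if the wrist force passes 120 N, or if a joint passes its speed limit or range.

### The arm

A 7-joint arm with a two-finger parallel gripper is mounted at the origin on the work surface. World frame = base frame: x ahead of the robot, y to its left, z up, the work surface at z = 0. Lengths are in m, angles in rad, forces in N, time in s.
With the tool pointing down it reaches from about 0.35 to 0.9 m from the base axis. Payload 7.2 kg.
Tool frame: the origin (TCP) lies between the finger pads; the fingertips stand 17 mm ahead of it and the grasp point (between the pads) lies 2 mm behind it; z points along the fingers, y is the line along which they close (so a half turn about z gives the same grasp; the last joint's range is limited). The gripper opens to 88 mm and grips with 3 to 60 N. Pads are 20 mm wide; open, the fingers measure 115 mm over their backs; the gripper's body (75 mm by 178 mm) begins 61 mm behind the grasp point.
Start: joints at [-0.068, 0.411, -0.013, 1.596, 0.006, 1.134, -0.082], TCP at [0.625, -0, 0.201] pointing down, gripper open.
Joint ranges: [-2.95, 2.95], [-0.29, 1.99], [-1.47, 1.44], [0.14, 2.54], [-1.03, 4.17], [0.13, 1.85], [-2.86, 2.86]. Speed limits (rad/s): [2.39, 2.39, 3.01, 3.01, 3.14, 3.14, 3.14].

### API

Orientations are given as [roll, pitch, yaw] about the fixed x, y, z axes, in that order (R = Rz(yaw) Ry(pitch) Rx(roll)).
In Python, from bench import monitor, eyes, bot gives the robot as it stands.
- The arm moves only by the tool apply_moves, never from a script. Its argument "commands" is a list that holds one entry, the list of rows, each a list of 7 numbers: the shift along the tool's x, y, z in mm, then the turn, a rotation vector about the tool's x, y, z in degrees, then the closure, from 0 (fully open) to 1 (shut). A call has 1 to 5 rows; each row shifts and turns the commanded pose from where the row before left it, along the tool's axes as they then stand; what a row does not reach is not made up. A row lasts 1/12 s, in which the tool goes at most 41.7 mm and 7.16 degrees, less where a joint would pass 70% of its speed; a pose out of reach is approached as far as the arm can. A call is refused whole if a number of a shift passes 41.7 or a number of a turn 7.16, either way. A call with a gripper value outside its range is refused whole. The fingers move at their own pace and stop on an object; the grip force is fixed at half the most. Time passes only in rows, so rows that do not move let the fingers close. It gives the time, the measured TCP pose, the force, the opening and the grip force at its end, in the units of the state.
- monitor.get_state(): the state, without advancing time (a new reading comes with each control period).
- eyes.camera(name): name is "scene" or "side" or "wrist"; returns a dict with "frame" (384x512x3 uint8, blue, green, red), "intrinsics" (3x3 intrinsics, pixels), "R" (3x3) and "t" (3): a world point X has camera coordinates R X + t. Camera axes: x right, y down, z forward; pixel columns grow to the right and rows downward; lengths in m; the calibration is good to about 2 mm. The wrist camera is an equidistant fisheye: a pixel r from the principal point sees the ray r / f radians off the axis. A picture is of the moment at which its call begins. There is no depth.
- bot.sign_off(): hands the job in; it is judged then, once.
The state is a dict: "time": time; "q": joint angles; "joint_vel": joint speeds; "joint_torque": joint torques, N m; "position": TCP position; "ee_rot": TCP orientation; "contact_force": force on the tool from outside, world axes, zero at the start; "wrist_torque": the same for the moment, N m; "gripper_width": finger opening in m; "grasp_force": force on a finger pad.
Only numpy, scipy, OpenCV 4.12 (cv2) and the standard library are available. Lean on these libraries where they do the work, as an engineer would, in place of code of your own. Each camera call takes 0.05 s, during which the arm holds its last target. There are 200 camera calls.

## Working session

There is one attempt and no reset: what is moved stays moved. The work goes in short steps, Python scripts to look and compute and a tool call to move; the robot and the scene stay as the last step left them, time stands still between calls to the robot, and variables do not carry over. Pictures are saved under pics/ and viewed, at most 10 in all, crops included, and the job is handed in when it is done.

Besides the shell and the picture viewer there is one more tool, called as name([rows], argument=value, ...), one row to a line, values as JSON. apply_moves: Moves the arm, as the interface text tells. Its arguments: {"type":"object","properties":{"commands":{"type":"array","items":{"type":"array","items":{"type":"array","items":{"type":"number"}}}}},"required":["commands"]}

```bash
mkdir -p pics; ls
cat > h.py <<'E'
import numpy as np, cv2
from bench import monitor, eyes, bot
def ray(c,uv):
    K=c["intrinsics"];R=np.array(c["R"]);t=np.array(c["t"])
    d=R.T@np.linalg.inv(K)@np.array([uv[0],uv[1],1.]);return -R.T@t,d
def onz(c,uv,z):
    o,d=ray(c,uv);return o+d*(z-o[2])/d[2]
def proj(c,X):
    p=np.array(c["intrinsics"])@(np.array(c["R"])@np.array(X)+np.array(c["t"]));return p[:2]/p[2]
def tri(c1,p1,c2,p2):
    o1,d1=ray(c1,p1);o2,d2=ray(c2,p2)
    s=np.linalg.lstsq(np.c_[d1,-d2],o2-o1,rcond=None)[0]
    a=o1+d1*s[0];b=o2+d2*s[1];return (a+b)/2,np.linalg.norm(a-b)
def snap(n):
    c=eyes.camera(n);c["hsv"]=cv2.cvtColor(c["frame"],cv2.COLOR_BGR2HSV);return c
def mask(c,lo,hi): return cv2.inRange(c["hsv"],np.array(lo),np.array(hi))
def blobs(m,mn=30):
    n,l,s,ce=cv2.connectedComponentsWithStats(m);return [(s[i].tolist(),ce[i].round(1).tolist()) for i in range(1,n) if s[i][4]>=mn]
E
python3 - <<'E'
from h import *
import pickle
ims=[]
for n in("scene","side"):
    c=snap(n);ims.append(c["frame"]);pickle.dump(c,open(n+".pkl","wb"))
    o=-np.array(c["R"]).T@c["t"];print(n,o.round(3),np.array(c["R"])[2].round(2),c["intrinsics"][0][0])
    for k,lo,hi in(("orange",(5,150,120),(18,255,255)),("green",(40,80,40),(85,255,255)),("red",(0,150,80),(4,255,255)),("blue",(95,100,40),(130,255,255)),("yel",(20,120,100),(35,255,255))):
        print(k,blobs(mask(c,lo,hi)))
for i,n in enumerate(("scene","side")): cv2.imwrite(f"pics/{n}0.png",cv2.resize(ims[i],(800,600)))
E
```

```text
pics
scene [ 1.336 -0.158  0.703] [-0.8   0.17 -0.57] 399.95407912503885
orange []
green [([292, 0, 101, 58, 4592], [344.6, 27.0]), ([288, 73, 88, 33, 878], [328.3, 94.1])]
red [([178, 0, 21, 38, 294], [186.8, 15.0]), ([187, 64, 12, 16, 39], [193.5, 71.3]), ([443, 224, 69, 103, 2256], [490.9, 263.6])]
blue [([0, 0, 185, 131, 21473], [89.2, 61.4]), ([385, 0, 14, 47, 265], [391.3, 22.3]), ([396, 0, 17, 54, 305], [404.1, 25.6]), ([395, 0, 81, 112, 4932], [434.8, 50.2]), ([235, 28, 6, 14, 55], [237.1, 35.6]), ([285, 29, 8, 16, 105], [288.4, 36.9]), ([281, 67, 9, 41, 263], [284.9, 87.1]), ([373, 87, 8, 15, 78], [376.7, 94.0]), ([384, 86, 10, 24, 115], [388.4, 96.8]), ([256, 180, 34, 43, 371], [279.2, 203.7]), ([199, 214, 23, 8, 34], [211.1, 217.4]), ([0, 316, 22, 68, 918], [11.9, 355.8])]
yel [([355, 198, 21, 35, 540], [365.2, 214.4])]
side [ 0.291 -0.781  0.662] [ 0.23  0.8  -0.56] 416.69246544724126
orange [([253, 195, 7, 5, 30], [256.1, 197.3])]
green []
red [([257, 91, 28, 51, 381], [267.5, 115.0]), ([309, 105, 13, 6, 53], [314.9, 107.3]), ([288, 114, 35, 30, 785], [304.9, 129.0]), ([329, 116, 7, 22, 80], [332.0, 126.6]), ([356, 281, 12, 8, 35], [361.8, 285.0])]
blue [([202, 194, 57, 70, 396], [229.6, 230.1]), ([494, 363, 18, 21, 164], [504.9, 375.4])]
yel [([240, 141, 17, 34, 493], [248.3, 157.8])]
```

View pics/scene0.png

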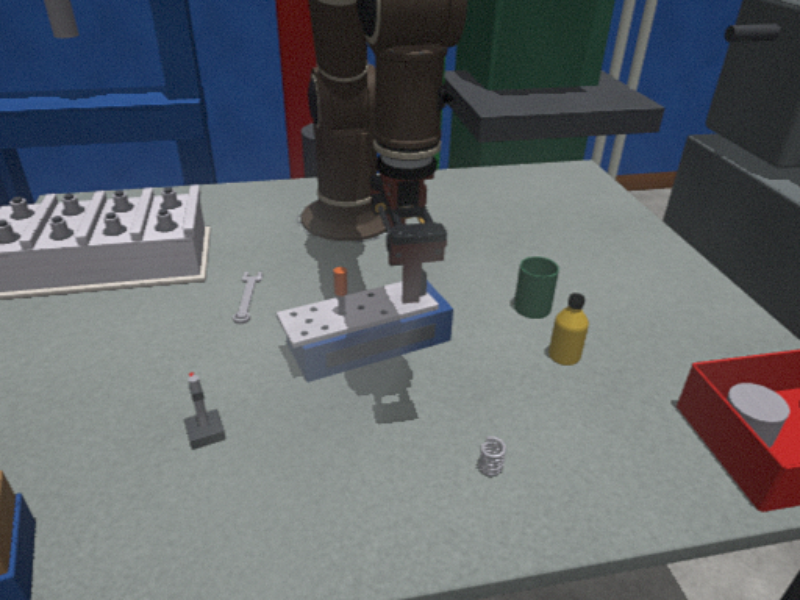

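View pics/side0.png

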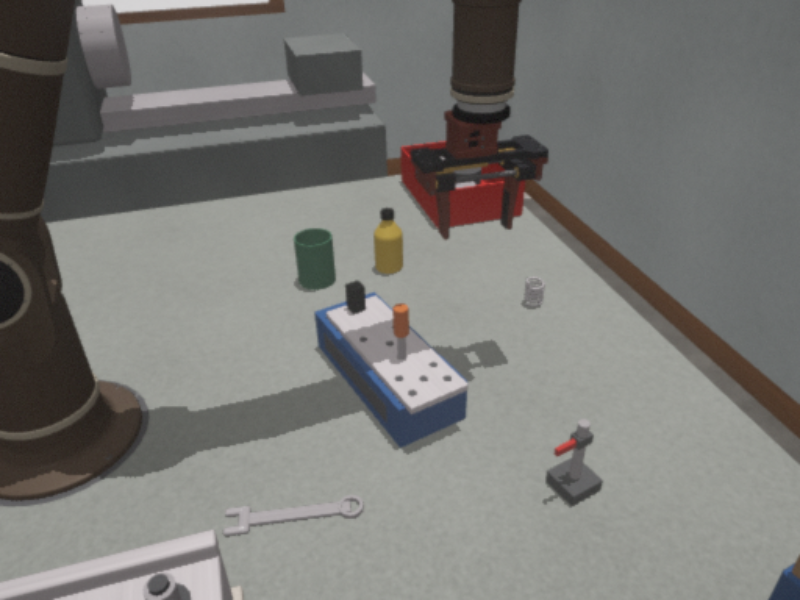

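The scene view shows the pin head at about (217,175) px, the cup at (343,184) and the gauge at (125,265). The gripper hides the post. The side view shows the post top at (227,184), the pin head at (257,205), the plate's lead corners at (297,247) and (261,257), the cup at (201,165) and the pointer tip at (356,289).

```bash
cat > m.py <<'E'
from h import *
import pickle
C={n:pickle.load(open(n+".pkl","rb")) for n in("scene","side")}
roi={"scene":dict(pin=(205,165,230,195),cup=(325,160,362,205),red=(115,232,132,246),plate=(170,175,300,225)),
"side":dict(pin=(245,190,270,220),cup=(184,144,218,186),red=(350,275,378,295),plate=(200,185,305,265),post=(215,175,238,202))}
rng=dict(pin=((2,120,60),(18,255,255)),cup=((40,40,20),(95,255,255)),red=((0,130,70),(8,255,255)),plate=((0,0,150),(180,45,255)),post=((0,0,0),(180,255,50)))
for n in C:
    for k,(x0,y0,x1,y1) in roi[n].items():
        m=mask(C[n],*rng[k]);r=np.zeros_like(m);r[y0:y1,x0:x1]=m[y0:y1,x0:x1]
        if k=="red": r|=np.where(np.arange(384)[:,None]*0+1,r,r)
        cs,_=cv2.findContours(r,cv2.RETR_EXTERNAL,cv2.CHAIN_APPROX_NONE)
        for c in sorted(cs,key=cv2.contourArea)[::-1][:2]:
            a=cv2.approxPolyDP(c,2.5,True)[:,0].tolist()
            print(n,k,cv2.contourArea(c),cv2.boundingRect(c),a if k in("plate","red","post") else "")
E
python3 m.py
```

```text
scene pin 22.5 (214, 171, 7, 5) 
scene cup 831.0 (329, 164, 29, 40) 
scene red 0.0 (121, 239, 2, 1) [[121, 239]]
scene plate 1174.5 (170, 175, 53, 50) [[170, 175], [170, 224], [177, 224], [182, 219], [175, 202], [171, 201], [174, 199], [187, 219], [222, 209], [220, 203], [212, 198], [215, 191], [203, 193], [203, 185], [201, 193], [186, 196], [184, 189], [187, 187], [177, 186], [180, 181], [185, 181], [182, 177], [185, 176], [179, 175], [184, 179], [178, 185], [170, 183], [170, 178], [175, 176]]
scene plate 436.0 (279, 175, 21, 50) [[285, 175], [288, 180], [284, 189], [292, 188], [286, 191], [293, 206], [290, 215], [294, 217], [279, 222], [293, 224], [295, 221], [299, 224], [299, 210], [295, 207], [299, 205], [296, 195], [299, 191], [293, 187], [298, 185], [299, 188], [299, 175]]
side pin 137.0 (252, 195, 9, 21) 
side cup 760.0 (188, 147, 26, 38) 
side red 47.0 (356, 281, 13, 10) [[368, 282], [358, 285], [356, 290]]
side plate 2077.0 (209, 185, 96, 38) [[209, 199], [222, 212], [249, 205], [250, 196], [259, 193], [263, 208], [275, 220], [292, 222], [304, 218], [304, 185], [234, 185], [241, 188], [234, 191], [233, 199], [225, 202], [221, 196]]
side plate 1340.5 (238, 223, 67, 42) [[238, 232], [263, 261], [299, 246], [299, 264], [304, 264], [304, 236], [301, 237], [304, 242], [299, 245], [276, 223], [261, 226], [256, 232], [248, 229]]
side post 92.5 (223, 184, 10, 15) [[223, 184], [224, 196], [232, 197], [231, 184], [227, 187]]
```

Run:
```python
from h import *
import pickle
C={n:pickle.load(open(n+".pkl","rb")) for n in("scene","side")}
def z(n,x0,y0,w,h,s): return cv2.resize(C[n]["frame"][y0:y0+h,x0:x0+w],None,fx=s,fy=s,interpolation=cv2.INTER_CUBIC)
cv2.imwrite("pics/z1.png",np.hstack([z("side",196,174,110,110,5),z("side",345,265,45,110,5)]))
a=z("scene",170,160,130,80,5);b=z("scene",110,225,30,80,5)
cv2.imwrite("pics/z2.png",np.hstack([a,b]))
s=C["side"];c=C["scene"]
print("pin side",onz(s,(256.5,198),.165),"scene",onz(c,(217.5,173),.165))
print("cup side",onz(s,(201,150.5),.095))
print("lead corners",onz(s,(298,246.5),.08),onz(s,(262.5,259),.08))
print("tip",onz(s,(356,289),.083),onz(c,(122,239.),.083))
```

```text
pin side [ 0.48637732 -0.08391332  0.165     ] scene [ 0.4929634  -0.07443418  0.165     ]
cup side [0.43003315 0.29917142 0.095     ]
lead corners [ 0.5513399  -0.16473926  0.08      ] [ 0.46911119 -0.17821409  0.08      ]
tip [ 0.60859323 -0.31145314  0.083     ] [ 0.60707919 -0.31048674  0.083     ]
```

View pics/z1.png

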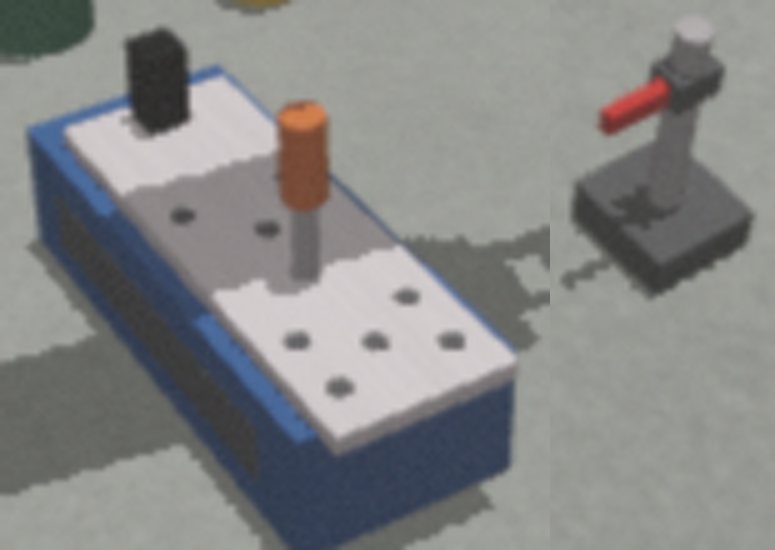

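View pics/z2.png

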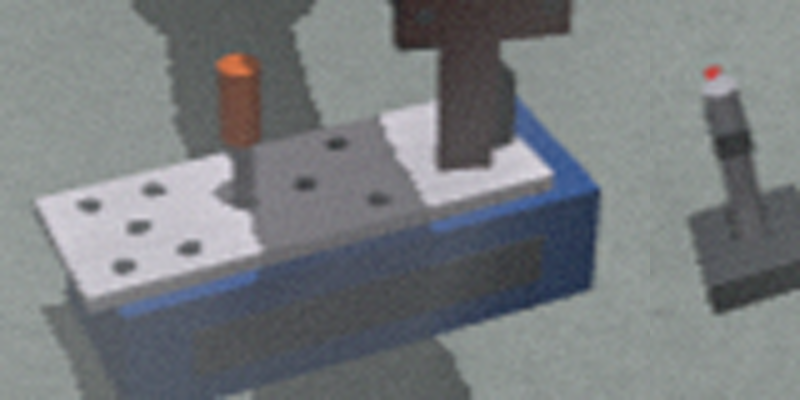

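The crops give side view positions: pin top (256.4,196.8), lead corners (299,244) and (262,261), rear corners (208.6,199.6) and (239.6,189.6), post top (227,182.4), pointer tip (355.6,289). In the scene view: pin top (217.2,172.8), lead corners (176.8,200) and (187.6,219), rear near corner (280,195).

```bash
cat > w.py <<'E'
from h import *
# fisheye wrist
def wray(c,uv):
    K=np.array(c["intrinsics"]);R=np.array(c["R"]);x=(np.array(uv)-K[:2,2])/K[0,0];r=np.linalg.norm(x)
    d=np.r_[x/r*np.sin(r),np.cos(r)] if r>1e-9 else np.array([0,0,1.]);return -R.T@c["t"],R.T@d
def wproj(c,X):
    K=np.array(c["intrinsics"]);p=np.array(c["R"])@np.array(X)+c["t"];a=np.arctan2(np.hypot(*p[:2]),p[2]);return K[:2,2]+K[0,0]*a*p[:2]/np.hypot(*p[:2])
E
python3 - <<'E'
from w import *
import pickle
C={n:pickle.load(open(n+".pkl","rb")) for n in("scene","side")}
s=C["side"];c=C["scene"]
print("pin",tri(s,(256.4,196.8),c,(217.2,172.8)),onz(s,(256.4,196.8),.165),onz(c,(217.2,172.8),.165))
for p in((299,244),(262.2,261.2),(208.6,199.6),(239.6,189.6)):print("s",onz(s,p,.08))
for p in((176.8,200.2),(187.6,219.2),(280.2,195.2)):print("c",onz(c,p,.08))
print("post",onz(s,(227,182.4),.125))
print("tip",tri(s,(355.6,289),c,(122,239)))
for n,p in(("side",(201,151.5)),("scene",(343.5,170.))): print("cup",onz(C[n],p,.095))
for n,m in (("side",(188,147,26,38)),("scene",(329,164,29,40))):
    print("cuptop",onz(C[n],(m[0]+m[2]/2-.5,m[1]),.095),"bot",onz(C[n],(m[0]+m[2]/2-.5,m[1]+m[3]-1),0))
st=monitor.get_state();print({k:np.round(st[k],3).tolist() for k in st})
w=snap("wrist");print(-np.array(w["R"]).T@w["t"],np.array(w["R"]).round(2).tolist(),w["intrinsics"])
cv2.imwrite("pics/w0.png",w["frame"])
E
```

```text
pin (array([ 0.4884509 , -0.0749939 ,  0.16233026]), np.float64(0.0009795461109855612)) [ 0.48745161 -0.07954408  0.165     ] [ 0.49191357 -0.07505937  0.165     ]
s [ 0.55624281 -0.15794291  0.08      ]
s [ 0.46662814 -0.18419064  0.08      ]
s [0.40565675 0.06606359 0.08      ]
s [0.48959917 0.08528179 0.08      ]
c [ 0.4734388  -0.18181548  0.08      ]
c [ 0.55721562 -0.1589022   0.08      ]
c [0.49780064 0.09064777 0.08      ]
post [0.45331913 0.05864237 0.125     ]
tip (array([ 0.60768669, -0.31079704,  0.08312978]), np.float64(0.0009813188526471527))
cup [0.42893603 0.29306063 0.095     ]
cup [0.42802413 0.29573736 0.095     ]
cuptop [0.43254305 0.32145895 0.095     ] bot [0.41413053 0.2707166  0.        ]
cuptop [0.39610014 0.30684185 0.095     ] bot [0.4602544  0.29602807 0.        ]
{'time': 0.1, 'q': [-0.068, 0.412, -0.013, 1.597, 0.006, 1.134, -0.082], 'joint_vel': [0.001, -0.002, 0.001, -0.004, -0.0, 0.001, -0.001], 'joint_torque': [0.002, -58.91, 0.644, -29.171, -0.054, 0.015, 0.0], 'position': [0.625, -0.0, 0.201], 'ee_rot': [-3.14, 0.0, 1.571], 'contact_force': [0.359, -0.107, 1.004], 'wrist_torque': [-0.045, 0.025, -0.008], 'grasp_force': 0.0, 'gripper_width': 0.088}
[0.62445809 0.07692665 0.38343879] [[1.0, -0.0, -0.0], [0.0, -0.96, 0.28], [-0.0, -0.28, -0.96]] [[297.31863964   0.         256.89203745]
 [  0.         297.31863964 191.06517887]
 [  0.           0.           1.        ]]
```

View pics/w0.png

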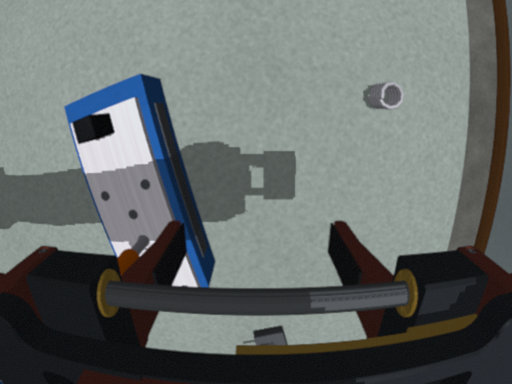

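The measurements agree with the given sizes: plate 90 mm wide, 100 mm from lead to pin, pointer about 55–60 mm off the plate axis, and about 160 mm of travel, which gives 175 mm overhang. The wrist view shows the post at (95,127) and the pin head at (130,258). Next I move above the pin.

apply_moves([
  [[-18.75,-34.1,0,0,0,0,0],[-18.75,-34.1,0,0,0,0,0],[-18.75,-34.1,0,0,0,0,0],[-18.75,-34.1,0,0,0,0,0],[0,0,0,0,0,0,0]],
])

```text
time: 0.57
position: [0.4823, -0.0793, 0.201]
ee_rot: [-3.137, 0.002, 1.565]
contact_force: [0.2, -0.8, 0.2]
gripper_width: 0.0881
grasp_force: 0.0
```

Run:
```python
from w import *
w=snap("wrist");st=monitor.get_state();print(st["position"],st["ee_rot"])
print("expected head px",wproj(w,(.4885,-.075,.165)), wproj(w,(.453,.0636,.125)))
m=mask(w,(2,120,60),(18,255,255));print(blobs(m,20))
d=mask(w,(0,0,0),(180,255,50));print(blobs(d,60))
cv2.imwrite("pics/w1.png",w["frame"])
```

```text
[ 0.48570976 -0.07732223  0.20166242] [-3.14069052e+00  6.76921752e-04  1.56672064e+00]
expected head px [265.65839504 201.45198472] [222.78981959  32.72479692]
[([252, 175, 27, 37, 792], [264.7, 193.7]), ([348, 337, 14, 5, 35], [353.8, 339.3])]
[([210, 20, 31, 35, 796], [225.1, 37.3]), ([0, 71, 28, 120, 1174], [10.9, 153.2]), ([0, 222, 512, 162, 48592], [248.6, 321.0])]
```

View pics/w1.png

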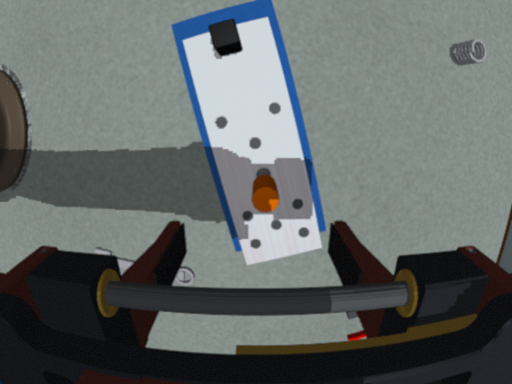

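The wrist view shows the head top at about (265,199), within 2 px of where I predicted it. Descending and gripping.

apply_moves([
  [[0,0,28,0,0,0,0],[0,0,28,0,0,0,0],[0,0,0,0,0,0,0],[0,0,0,0,0,0,0.5],[0,0,0,0,0,0,1]],
])

```text
time: 1.03
position: [0.4897, -0.0747, 0.1464]
ee_rot: [3.141, -0.0, 1.571]
contact_force: [-1.3, -0.0, 0.9]
gripper_width: 0.0775
grasp_force: 0.0
```

apply_moves([
  [[0,0,0,0,0,0,1],[0,0,0,0,0,0,1],[0,0,0,0,0,0,1],[0,0,0,0,0,0,1],[0,0,0,0,0,0,1]],
])

```text
time: 1.45
position: [0.4888, -0.075, 0.1459]
ee_rot: [3.141, 0.0, 1.571]
contact_force: [1.3, -0.0, -0.4]
gripper_width: 0.0447
grasp_force: 0.0
```

apply_moves([
  [[0,0,0,0,0,0,1],[0,0,0,0,0,0,1],[0,0,0,0,0,0,1],[0,0,0,0,0,0,1],[0,0,0,0,0,0,1]],
])

```text
time: 1.87
position: [0.4886, -0.075, 0.1454]
ee_rot: [-3.142, -0.0, 1.571]
contact_force: [0.5, -0.0, -0.4]
gripper_width: 0.0115
grasp_force: 0.0
```

apply_moves([
  [[0,0,0,0,0,0,1],[0,0,0,0,0,0,1],[0,0,0,0,0,0,1]],
])

```text
time: 2.12
position: [0.4886, -0.075, 0.1454]
ee_rot: [-3.142, 0.0, 1.571]
contact_force: [0.2, 0.6, 0.1]
gripper_width: 0.0003
grasp_force: 0.0
```

The fingers closed on nothing, so I look again.

Run:
```python
from w import *
w=snap("wrist");a=snap("side");b=snap("scene")
z=lambda c,x0,y0: cv2.resize(c["frame"][y0:y0+110,x0:x0+110],(400,400),interpolation=cv2.INTER_CUBIC)
cv2.imwrite("pics/c1.png",np.hstack([z(a,196,160),z(b,165,110)]))
print("side tip proj",proj(a,(.4886,-.075,.1284)),proj(b,(.4886,-.075,.1284)), "pin blobs",blobs(mask(w,(2,120,60),(18,255,255)),20),blobs(mask(a,(2,120,60),(18,255,255)),20),blobs(mask(b,(2,120,60),(18,255,255)),20))
```

```text
side tip proj [256.69879054 209.49236205] [217.56695005 184.19362983] pin blobs [([242, 197, 31, 52, 642], [256.5, 212.3])] [([313, 94, 27, 29, 83], [327.9, 108.0]), ([252, 197, 9, 19, 127], [256.4, 206.3])] [([177, 2, 6, 12, 22], [179.4, 7.1]), ([181, 37, 8, 10, 24], [185.0, 41.1]), ([395, 110, 37, 11, 154], [416.7, 114.4]), ([441, 254, 12, 7, 22], [446.8, 257.5]), ([434, 257, 9, 9, 29], [438.0, 261.3]), ([445, 268, 6, 12, 23], [447.4, 273.6]), ([471, 279, 7, 12, 21], [474.5, 284.5]), ([485, 290, 7, 9, 22], [488.3, 294.2]), ([504, 300, 8, 14, 33], [507.8, 307.2]), ([483, 303, 12, 16, 44], [488.7, 311.1]), ([476, 307, 9, 10, 27], [479.3, 312.3])]
```

View pics/c1.png

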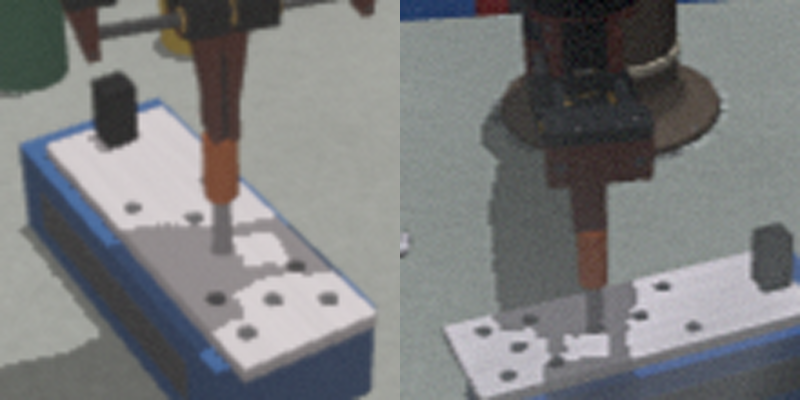

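Run:
```python
from w import *
import pickle
C={n:pickle.load(open(n+".pkl","rb")) for n in("scene","side")}
s=C["side"];c=C["scene"]
print("tip now",tri(s,(256.5,198),c,(218,173)))
for X in((.581,0,.184),(.669,0,.184),(.581,0,.215),(.669,0,.215)):print(X,proj(s,X),proj(c,X))
st=monitor.get_state();print(st["position"],st["q"],st["contact_force"])
```

```text
tip now (array([ 0.48813889, -0.07378862,  0.15996647]), np.float64(0.0038606040102865317))
(0.581, 0, 0.184) [285.44992108 164.15096179] [253.69486858 183.28010519]
(0.669, 0, 0.184) [320.8683746  158.12362824] [261.64010412 205.83284216]
(0.581, 0, 0.215) [285.66692967 152.18854591] [253.9282855 172.0030037]
(0.669, 0, 0.215) [321.71644288 146.30210896] [262.06036991 194.08262135]
[ 0.48859564 -0.07504583  0.14544301] [ 5.08331730e-02  2.51088533e-01  4.24710494e-03  1.97330575e+00
 -1.31451100e-03  9.17171729e-01  5.57202758e-02] [-0.50568099  0.94560756 -0.07689376]
```

The images put the fingertips at z ≈ 0.162. That matches the start pictures too: the tips sit about 16 mm above the reported TCP z, not 17 mm below it. I'll open, go 35 mm lower, which is safe under either reading, and grip again.

apply_moves([
  [[0,0,-5,0,0,0,0.4],[0,0,0,0,0,0,0.4],[0,0,0,0,0,0,0.4],[0,0,0,0,0,0,0.4],[0,0,0,0,0,0,0.4]],
])

```text
time: 2.68
position: [0.4886, -0.075, 0.1504]
ee_rot: [3.142, -0.0, 1.571]
contact_force: [-0.2, -0.4, -0.1]
gripper_width: 0.0299
grasp_force: 0.0
```

apply_moves([
  [[0,0,0,0,0,0,0.4],[0,0,0,0,0,0,0.4],[0,0,10,0,0,0,0.4],[0,0,0,0,0,0,0.4],[0,0,0,0,0,0,0.4]],
])

```text
time: 3.1
position: [0.488, -0.075, 0.1396]
ee_rot: [-3.14, -0.0, 1.571]
contact_force: [-0.2, 0.1, -0.4]
gripper_width: 0.0526
grasp_force: 0.0
```

apply_moves([
  [[0,0,10,0,0,0,0.4],[0,0,10,0,0,0,0.4],[0,0,10,0,0,0,0.4],[0,0,0,0,0,0,0.4]],
])

```text
time: 3.43
position: [0.487, -0.0749, 0.108]
ee_rot: [-3.138, -0.0, 1.571]
contact_force: [-0.3, 0.4, -0.5]
gripper_width: 0.0526
grasp_force: 0.0
```

apply_moves([
  [[0,0,0,0,0,0,1],[0,0,0,0,0,0,1],[0,0,0,0,0,0,1],[0,0,0,0,0,0,1],[0,0,0,0,0,0,1]],
])

```text
time: 3.85
position: [0.4889, -0.0751, 0.1108]
ee_rot: [3.141, 0.0, 1.571]
contact_force: [-0.8, -0.1, -0.0]
gripper_width: 0.023
grasp_force: 0.0
```

apply_moves([
  [[0,0,0,0,0,0,1],[0,0,0,0,0,0,1],[0,0,0,0,0,0,1]],
])

```text
time: 4.1
position: [0.4888, -0.075, 0.1107]
ee_rot: [3.141, 0.0, 1.571]
contact_force: [-0.5, 0.0, 2.2]
gripper_width: 0.0216
grasp_force: 30.0
```

Gripped the 22 mm head at 30 N. Pulling straight up.

apply_moves([
  [[0,0,-8,0,0,0,1],[0,0,-12,0,0,0,1],[0,0,-15,0,0,0,1],[0,0,-15,0,0,0,1],[0,0,-15,0,0,0,1]],
])

```text
time: 4.52
position: [0.4883, -0.075, 0.1764]
ee_rot: [-3.141, -0.0, 1.571]
contact_force: [-0.3, -0.4, -0.8]
gripper_width: 0.0212
grasp_force: 30.0
```

apply_moves([
  [[0,0,-20,0,0,0,1],[0,0,-20,0,0,0,1],[0,0,-20,0,0,0,1],[0,0,0,0,0,0,1],[0,0,0,0,0,0,1]],
])

```text
time: 4.93
position: [0.489, -0.0751, 0.2363]
ee_rot: [3.139, 0.0, 1.571]
contact_force: [-0.3, -0.1, -0.9]
gripper_width: 0.0212
grasp_force: 30.0
```

Run:
```python
from w import *
a=snap("side");b=snap("scene")
st=monitor.get_state();print(st["position"],st["grasp_force"],st["gripper_width"],st["contact_force"])
z=lambda c,x0,y0: cv2.resize(c["frame"][y0:y0+150,x0:x0+150],(400,400),interpolation=cv2.INTER_CUBIC)
cv2.imwrite("pics/c2.png",np.hstack([z(a,180,100),z(b,165,80)]))
```

```text
[ 0.48788309 -0.07495571  0.2345281 ] 29.998418390750885 0.021663898671724913 [ 0.13016109  0.57577385 -1.16243315]
```

View pics/c2.png

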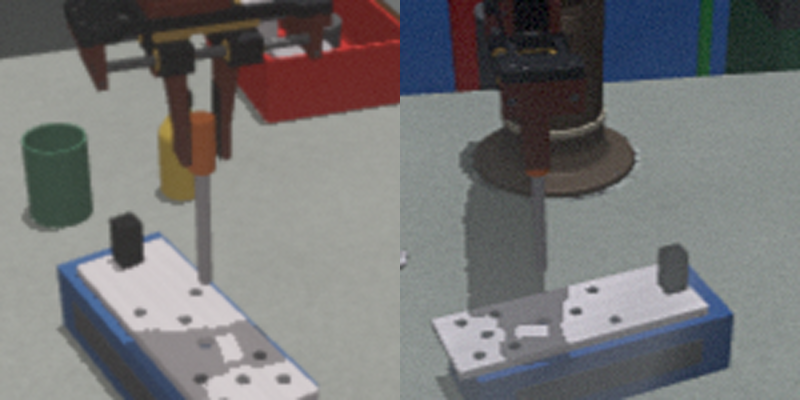

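The pin is out and upright at side crop (205,140–280), and the plate hasn't moved. Carrying the pin to the cup.

apply_moves([
  [[10,0,-15,0,0,0,1],[20,-4,0,0,0,0,1],[30,-6,0,0,0,0,1],[35,-6,0,0,0,0,1],[35,-6,0,0,0,0,1]],
])

```text
time: 5.45
position: [0.4654, 0.0557, 0.2491]
ee_rot: [-3.139, 0.0, 1.569]
contact_force: [0.5, 0.6, -2.2]
gripper_width: 0.0217
grasp_force: 30.0
```

apply_moves([
  [[35,-6,0,0,0,0,1],[35,-6,0,0,0,0,1],[35,-6,0,0,0,0,1],[35,-6,0,0,0,0,1],[35,-6,0,0,0,0,1]],
])

```text
time: 5.87
position: [0.4353, 0.2312, 0.2491]
ee_rot: [-3.14, 0.001, 1.571]
contact_force: [1.6, 0.7, -0.8]
gripper_width: 0.0214
grasp_force: 30.0
```

apply_moves([
  [[30,-4,0,0,0,0,1],[20,-2,0,0,0,0,1],[14.5,-2,0,0,0,0,1],[0,0,0,0,0,0,1],[0,0,0,0,0,0,1]],
])

```text
time: 6.28
position: [0.4278, 0.2944, 0.249]
ee_rot: [-3.139, 0.002, 1.573]
contact_force: [0.2, -0.3, -1.8]
gripper_width: 0.0217
grasp_force: 30.0
```

Run:
```python
from w import *
a=snap("side");b=snap("scene")
st=monitor.get_state();print(st["position"],st["grasp_force"],st["gripper_width"],st["contact_force"])
for n,c in(("side",a),("scene",b)):
    print(n,"foot,rim centre",proj(c,(.4285,.2945,.15)),proj(c,(.4285,.2945,.095)),[x for x in blobs(mask(c,(40,40,20),(95,255,255)),100)],[x for x in blobs(mask(c,(2,120,60),(18,255,255)),40)])
z=lambda c,x0,y0: cv2.resize(c["frame"][y0:y0+130,x0:x0+130],(400,400),interpolation=cv2.INTER_CUBIC)
cv2.imwrite("pics/c3.png",np.hstack([z(a,140,70),z(b,280,90)]))
```

```text
[0.42864923 0.29302844 0.24955065] 29.998362064361572 0.021154737192957514 [ 0.01048382 -0.29997333 -0.3556515 ]
side foot,rim centre [198.87198107 134.02335594] [200.76287134 151.30048102] [([189, 147, 26, 38, 811], [201.1, 165.1])] [([189, 81, 10, 18, 142], [193.5, 89.2]), ([313, 94, 27, 32, 85], [328.8, 109.1]), ([250, 100, 9, 13, 40], [255.8, 105.9]), ([267, 126, 13, 12, 41], [273.5, 131.0])]
scene foot,rim centre [346.00137193 153.47510519] [343.15667765 170.12465964] [([276, 0, 11, 109, 559], [281.3, 52.7]), ([292, 0, 63, 60, 3168], [322.6, 26.6]), ([374, 6, 18, 49, 167], [384.3, 33.4]), ([287, 71, 62, 37, 1126], [313.3, 95.3]), ([329, 164, 29, 40, 882], [342.8, 183.4])] [([349, 101, 7, 19, 48], [351.1, 111.3]), ([395, 111, 37, 11, 188], [415.0, 115.2])]
```

View pics/c3.png

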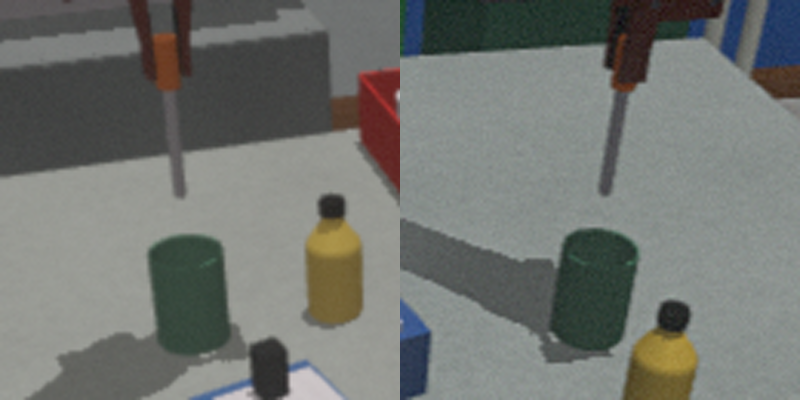

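The pin foot is at side (198.5,133.4) and scene (346.6,152.7), within 1 px of straight above the cup centre. Lowering.

apply_moves([
  [[0,0,15,0,0,0,1],[0,0,25,0,0,0,1],[0,0,25,0,0,0,1],[0,0,25,0,0,0,1],[0,0,25,0,0,0,1]],
])

```text
time: 6.8
position: [0.4291, 0.2927, 0.1344]
ee_rot: [3.141, 0.0, 1.569]
contact_force: [0.3, 0.8, -2.3]
gripper_width: 0.0214
grasp_force: 30.0
```

apply_moves([
  [[0,0,15,0,0,0,1],[0,0,12,0,0,0,1],[0,0,0,0,0,0,1],[0,0,0,0,0,0,1]],
])

```text
time: 7.13
position: [0.4287, 0.2931, 0.1082]
ee_rot: [-3.141, 0.001, 1.569]
contact_force: [-0.3, 0.5, -1.7]
gripper_width: 0.0216
grasp_force: 30.0
```

apply_moves([
  [[0,0,0,0,0,0,0.3],[0,0,0,0,0,0,0.3],[0,0,0,0,0,0,0.3],[0,0,0,0,0,0,0.3],[0,0,0,0,0,0,0.3]],
])

```text
time: 7.55
position: [0.4289, 0.2947, 0.109]
ee_rot: [3.141, -0.001, 1.571]
contact_force: [-0.4, -0.6, -0.0]
gripper_width: 0.0515
grasp_force: 0.0
```

apply_moves([
  [[0,0,0,0,0,0,0.3],[0,0,0,0,0,0,0.3],[0,0,0,0,0,0,0.3],[0,0,0,0,0,0,0.3]],
])

```text
time: 7.88
position: [0.4286, 0.2945, 0.1084]
ee_rot: [-3.142, 0.0, 1.571]
contact_force: [-0.5, 0.1, -0.5]
gripper_width: 0.0613
grasp_force: 0.0
```

Run:
```python
from w import *
a=snap("side");b=snap("scene")
st=monitor.get_state();print(st["position"],st["grasp_force"],st["gripper_width"])
for n,c in(("side",a),("scene",b)):
    print(n,"upright head ctr px",proj(c,(.4285,.2945,.155)),proj(c,(.4285,.2945,.11)),[x for x in blobs(mask(c,(2,100,50),(18,255,255)),10) if 180<x[1][0]<375 and 90<x[1][1]<200])
```

```text
[0.42855412 0.29450284 0.10840624] 0.0 0.061355379089102234
side upright head ctr px [198.69520274 132.4081266 ] [200.25672903 146.67584247] [([179, 86, 24, 18, 182], [189.6, 94.3]), ([248, 100, 12, 14, 100], [253.1, 106.3]), ([183, 108, 10, 2, 12], [187.7, 108.5]), ([275, 121, 4, 10, 16], [276.6, 124.7]), ([262, 122, 10, 7, 23], [266.7, 125.2]), ([269, 129, 18, 17, 70], [276.6, 135.6]), ([288, 131, 5, 9, 12], [289.4, 134.8]), ([196, 132, 8, 17, 104], [199.6, 140.1]), ([296, 134, 4, 7, 10], [297.5, 136.8]), ([314, 135, 9, 5, 15], [317.8, 137.3]), ([326, 135, 8, 4, 11], [329.7, 136.6])]
scene upright head ctr px [346.26790879 151.91510632] [343.9170032  165.67459215] [([341, 151, 8, 17, 86], [344.5, 159.2])]
```

The pin stands upright in the cup (head at side (199.6,140), scene (344.5,159), as predicted). Retreating up, then measuring the plate without anything in the way.

apply_moves([
  [[0,0,-10,0,0,0,0.3],[0,0,-20,0,0,0,0.3],[0,0,-30,0,0,0,0.3],[0,0,-30,0,0,0,0.3],[0,0,-30,0,0,0,0.3]],
])

```text
time: 8.4
position: [0.4283, 0.2944, 0.2305]
ee_rot: [-3.141, -0.0, 1.571]
contact_force: [0.3, 0.2, 0.4]
gripper_width: 0.0617
grasp_force: 0.0
```

Run:
```python
from w import *
a=snap("side");b=snap("scene");w=snap("wrist")
st=monitor.get_state();print(st["position"],st["ee_rot"])
def ap(c,m,box,eps=2):
    x0,y0,x1,y1=box;r=np.zeros_like(m);r[y0:y1,x0:x1]=m[y0:y1,x0:x1]
    cs,_=cv2.findContours(r,cv2.RETR_EXTERNAL,cv2.CHAIN_APPROX_NONE)
    c=max(cs,key=cv2.contourArea);return cv2.approxPolyDP(c,eps,True)[:,0].tolist(),cv2.contourArea(c)
for n,c in(("side",a),("scene",b)):
    box=dict(side=(200,180,306,268),scene=(170,175,295,228))[n]
    pl=mask(c,(0,0,100),(180,30,255))
    lum=c["hsv"][...,2];box2=box
    print(n,[x for x in [ap(c,cv2.inRange(c["frame"],np.array((185,185,185)),np.array((255,)*3)),box)]])
    print(" post",ap(c,mask(c,(0,0,0),(180,255,60)),dict(side=(215,175,240,205),scene=(255,160,290,195))[n],1.5))
    for X in((.453,.0636,.125),(.453,.0636,.08)):print("  pred",proj(c,X))
cv2.imwrite("pics/c4.png",np.hstack([cv2.resize(a["frame"][170:280,196:306],(400,400),interpolation=2),cv2.resize(b["frame"][140:250,175:285],(400,400),interpolation=2)]))
```

```text
[0.42972481 0.29549061 0.23151025] [ 3.13715039e+00 -3.09026334e-03  1.57070076e+00]
side [([[210, 200], [263, 260], [298, 245], [240, 190], [235, 191], [235, 198], [228, 202], [223, 202], [219, 197]], 2491.0)]
 post ([[226, 181], [221, 183], [223, 196], [228, 199], [232, 197], [232, 184]], 154.0)
  pred [226.40687226 181.38565653]
  pred [227.54521495 196.71193007]
scene [([[279, 194], [274, 189], [264, 192], [260, 188], [259, 180], [178, 200], [189, 218]], 1645.0)]Traceback (most recent call last):
  File "<stdin>", line 13, in <module>
  File "<stdin>", line 7, in ap
ValueError: max() iterable argument is empty
```

The unobstructed plate mask is clean, so I fit its edges on the z = 0.08 plane and get the post from both views.

```bash
cat > plate.py <<'E'
from w import *
def edge(c,P,Q,z=.08,th=175):
    """sub-pixel bright/dark crossing along normals of line P-Q, fit in plane z: returns point, dir"""
    g=c["frame"].min(axis=2).astype(np.float32);g=cv2.GaussianBlur(g,(3,3),0)
    P,Q=np.array(P,float),np.array(Q,float);d=Q-P;n=np.array([-d[1],d[0]])/np.linalg.norm(d);pts=[]
    for t in np.linspace(.1,.9,40):
        s=np.arange(-4,4.01,.25);L=(P+t*d)[:,None]+n[:,None]*s
        v=cv2.remap(g,L[0].astype(np.float32)[None],L[1].astype(np.float32)[None],cv2.INTER_LINEAR)[0]
        i=np.argmax(abs(np.gradient(v)));pts.append(onz(c,L[:,i],z)[:2])
    pts=np.array(pts,np.float32);vx,vy,x,y=cv2.fitLine(pts,cv2.DIST_HUBER,0,.001,.001).ravel();return np.array([x,y]),np.array([vx,vy])
def cross(a,b):
    s=np.linalg.solve(np.c_[a[1],-b[1]],b[0]-a[0]);return a[0]+a[1]*s[0]
E
python3 - <<'E'
from plate import *
a=snap("side");b=snap("scene")
for n,c,E in(("side",a,dict(l=((210,200),(263,260)),r=((240,190),(298,245)),lead=((263,260),(298,245)))),("scene",b,dict(lead=((178,200),(189,218)),near=((189,218),(279,195)),far=((178,200),(256,181))))):
    e={k:edge(c,*v) for k,v in E.items()}
    for k,(p,d) in e.items():print(n,k,p.round(4),"yaw",round(np.degrees(np.arctan2(d[1],d[0]))%90,2))
    ks=[k for k in e if k!="lead"];q=[cross(e["lead"],e[k]) for k in ks];print("  corners",np.round(q,4).tolist(),"mid",np.mean(q,0).round(4),"w",np.linalg.norm(q[0]-q[1]).round(4))
v=b["frame"][150:200,245:285].max(axis=2);m=np.zeros((384,512),np.uint8);m[150:200,245:285]=(v<85)*255
print("scene post",[x for x in blobs(m,20)]);
x=(onz(a,(226.8,184.),.125));print("side post top",x)
for X in((.453,.0636,.125),(.453,.0636,.08)):print("  pred scene",proj(b,X))
cv2.imwrite("pics/c4.png",np.hstack([cv2.resize(a["frame"][170:280,196:306],(400,400),interpolation=2),cv2.resize(b["frame"][140:250,175:285],(400,400),interpolation=2)]))
E
```

```text
side l [ 0.4384 -0.0706] yaw 14.04
side r [ 0.5206 -0.0275] yaw 14.04
side lead [ 0.512  -0.1741] yaw 14.27
  corners [[0.46720001101493835, -0.18549999594688416], [0.5544999837875366, -0.16329999268054962]] mid [ 0.5109 -0.1744] w 0.0902
scene lead [ 0.5192 -0.1703] yaw 13.8
scene near [ 0.5277 -0.0426] yaw 13.67
scene far [ 0.4393 -0.0589] yaw 14.32
  corners [[0.5565999746322632, -0.16120000183582306], [0.4708000123500824, -0.18219999969005585]] mid [ 0.5137 -0.1717] w 0.0883
scene post [([262, 172, 11, 18, 147], [267.3, 179.6])]
side post top [0.45122242 0.05177037 0.125     ]
  pred scene [267.26602997 173.06124963]
  pred scene [266.66937508 186.84008824]
```

Plate yaw is 14.0°, the lead edge centre is (0.512,−0.173), the post is at (0.4537,0.0617) and the travel is about 157 mm. Moving above the post, turned to match.

apply_moves([
  [[-15,1.6,0,0,0,0,0.3],[-30,3.2,0,0,0,0,0.3],[-36,4,0,0,0,0,0.3],[-36,4,0,0,0,0,0.3],[-36,4,0,0,0,0,0.3]],
])

```text
time: 9.07
position: [0.4444, 0.1397, 0.2271]
ee_rot: [-3.139, 0.001, 1.572]
contact_force: [0.9, -0.9, 0.3]
gripper_width: 0.0615
grasp_force: 0.0
```

apply_moves([
  [[-36,4,0,0,0,0,0.3],[-28.8,3,0,0,0,0,0.3],[-15,1.4,0,0,0,0,0.3],[0,0,0,0,0,-7,0.3],[0,0,0,0,0,-7,0.3]],
])

```text
time: 9.48
position: [0.453, 0.06, 0.2271]
ee_rot: [-3.139, 0.0, 1.818]
contact_force: [0.7, 0.9, -0.9]
gripper_width: 0.0613
grasp_force: 0.0
```

apply_moves([
  [[0,0,30,0,0,0,0.3],[0,0,30,0,0,0,0.3],[0,0,0,0,0,0,0.3],[0,0,0,0,0,0,0.3],[0,0,0,0,0,0,0.3]],
])

```text
time: 9.9
position: [0.4539, 0.0618, 0.169]
ee_rot: [-3.141, -0.0, 1.815]
contact_force: [0.1, 0.6, -0.7]
gripper_width: 0.0611
grasp_force: 0.0
```

Run:
```python
from plate import *
w=snap("wrist");st=monitor.get_state();print(st["position"],np.degrees(st["ee_rot"]))
m=mask(w,(0,0,0),(180,255,60));print("post pred",wproj(w,(.4537,.0617,.125)),wproj(w,(.4537,.0617,.08)))
print([x for x in blobs(m,60) if x[1][1]<260])
cv2.imwrite("pics/w2.png",w["frame"])
```

```text
[0.45442685 0.06189863 0.16951336] [1.79944007e+02 7.95463910e-04 1.04003989e+02]
post pred [257.29423188 203.69930717] [257.30954522 188.45400904]
[([269, 0, 32, 4, 99], [284.6, 1.2]), ([0, 85, 31, 127, 1539], [12.7, 170.0]), ([244, 175, 29, 39, 1056], [257.6, 194.5])]
```

View pics/w2.png

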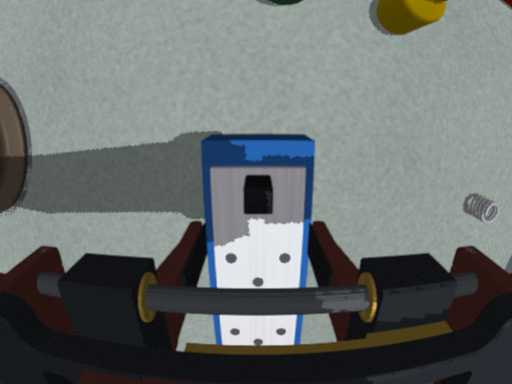

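The wrist view shows the post centred at (258,194) with the plate straight in the tool frame. Descending onto it (no picture views left, so numbers only from here).

apply_moves([
  [[0,0,25,0,0,0,0.3],[0,0,25,0,0,0,0.3],[0,0,20,0,0,0,0.3],[0,0,10,0,0,0,0.3],[0,0,0,0,0,0,0.3]],
])

```text
time: 10.37
position: [0.4533, 0.0616, 0.0877]
ee_rot: [-3.14, -0.0, 1.815]
contact_force: [-0.6, -0.5, 0.6]
gripper_width: 0.0613
grasp_force: 0.0
```

apply_moves([
  [[0,0,4,0,0,0,0.3],[0,0,4,0,0,0,0.3],[0,0,3,0,0,0,0.3],[0,0,0,0,0,0,0.3],[0,0,0,0,0,0,0.3]],
])

```text
time: 10.78
position: [0.4541, 0.0617, 0.0778]
ee_rot: [3.141, 0.0, 1.815]
contact_force: [0.1, 0.3, -0.9]
gripper_width: 0.0615
grasp_force: 0.0
```

apply_moves([
  [[0,0,0,0,0,0,1],[0,0,0,0,0,0,1],[0,0,0,0,0,0,1],[0,0,0,0,0,0,1],[0,0,0,0,0,0,1]],
])

```text
time: 11.2
position: [0.4539, 0.0617, 0.0775]
ee_rot: [3.141, 0.0, 1.815]
contact_force: [-0.0, 0.8, -0.2]
gripper_width: 0.0316
grasp_force: 0.0
```

apply_moves([
  [[0,0,0,0,0,0,1],[0,0,0,0,0,0,1],[0,0,0,0,0,0,1]],
])

```text
time: 11.45
position: [0.454, 0.0617, 0.0775]
ee_rot: [3.141, 0.0, 1.816]
contact_force: [0.8, -0.1, -0.4]
gripper_width: 0.0237
grasp_force: 30.0
```

apply_moves([
  [[0,0,1,0,0,0,1],[0,0,1,0,0,0,1],[0,0,0,0,0,0,1],[0,0,0,0,0,0,1]],
])

```text
time: 11.78
position: [0.454, 0.0618, 0.0775]
ee_rot: [3.141, 0.0, 1.815]
contact_force: [-8.0, -1.6, 26.6]
gripper_width: 0.0239
grasp_force: 30.0
```

apply_moves([
  [[-3,0,-0.8,0,0,0,1],[-6,0,0,0,0,0,1],[-8,0,0,0,0,0,1],[-8,0,0,0,0,0,1],[-5,0,0,0,0,0,1]],
])

```text
time: 12.2
position: [0.462, 0.0349, 0.0775]
ee_rot: [3.139, -0.002, 1.817]
contact_force: [-2.9, 9.6, 11.1]
gripper_width: 0.024
grasp_force: 30.0
```

```bash
cat > chk.py <<'E'
from plate import *
st=monitor.get_state();p=st["position"]
print(st["time"],p.round(4) if hasattr(p,"round") else p,np.degrees(st["ee_rot"]).round(2),np.round(st["contact_force"],1),np.round(st["wrist_torque"],2),st["gripper_width"],st["grasp_force"])
a=snap("side");b=snap("scene")
import sys
tr=float(sys.argv[1]);y=np.array([-.242,.970]);x=np.array([.970,.242])
L=np.array([.5123,-.173])-tr*y
tips={"side":onz(a,(355.6,289),.083)[:2],"scene":onz(b,(122,239),.083)[:2]}
for n,c in(("side",a),("scene",b)):
    P=lambda u,v: proj(c,np.r_[L+u*x+v*y,.08])
    E=dict(lead=(P(-.045,0),P(.045,0)),r=(P(.045,0),P(.045,.11)),l=(P(-.045,0),P(-.045,.11)))
    e={k:edge(c,*v) for k,v in E.items()}
    q=[cross(e["lead"],e[k]) for k in("l","r")];m=np.mean(q,0);d=tips[n]-m
    print(n,"yaw",[round(np.degrees(np.arctan2(d_[1],d_[0]))%90,1) for _,d_ in e.values()],"w",np.linalg.norm(q[0]-q[1]).round(4),"mid",m.round(4),"tip along -y",round(-d@y*1000,1),"x",round(d@x*1000,1))
E
python3 chk.py 0.030
```

```text
12.2 [0.462  0.0349 0.0775] [ 1.7984e+02 -1.3000e-01  1.0408e+02] [-2.9  9.6 11.1] [ 1.84  0.87 -0.05] 0.02398006459053387 30.013966262340546
side yaw [np.float32(14.1), np.float32(14.6), np.float32(14.0)] w 0.0908 mid [ 0.5185 -0.201 ] tip along -y 128.6 x 60.1
scene yaw [np.float32(14.6), np.float32(14.4), np.float32(16.0)] w 0.0879 mid [ 0.5219 -0.1991] tip along -y 128.6 x 55.7
```

apply_moves([
  [[-5,0,0.3,0,0,0,1],[-8,0,0,0,0,0,1],[-8,0,0,0,0,0,1],[-8,0,0,0,0,0,1],[-5,0,0,0,0,0,1]],
])

```text
time: 12.72
position: [0.4706, 0.0024, 0.0774]
ee_rot: [3.138, -0.003, 1.817]
contact_force: [-3.9, 12.1, 15.4]
gripper_width: 0.0237
grasp_force: 30.0
```

apply_moves([
  [[-5,0,0,0,0,0,1],[-8,0,0,0,0,0,1],[-8,0,0,0,0,0,1],[-8,0,0,0,0,0,1],[-5,0,0,0,0,0,1]],
])

```text
time: 13.13
position: [0.4788, -0.0306, 0.0774]
ee_rot: [3.138, -0.002, 1.817]
contact_force: [-2.7, 12.5, 14.5]
gripper_width: 0.0237
grasp_force: 30.0
```

```bash
python3 chk.py 0.097
```

```text
13.1333 [ 0.4788 -0.0306  0.0774] [ 1.7982e+02 -1.4000e-01  1.0411e+02] [-2.7 12.5 14.5] [2.23 0.91 0.01] 0.02374439090637758 30.010955035686493
side yaw [np.float32(14.5), np.float32(13.8), np.float32(14.0)] w 0.0903 mid [ 0.5352 -0.2664] tip along -y 61.1 x 59.6
scene yaw [np.float32(14.4), np.float32(15.2), np.float32(16.1)] w 0.0877 mid [ 0.5391 -0.2646] tip along -y 61.0 x 54.8
```

apply_moves([
  [[-5,0,0,0,0,0,1],[-8,0,0,0,0,0,1],[-8,0,0,0,0,0,1],[-5,0,0,0,0,0,1],[-2,0,0,0,0,0,1]],
])

```text
time: 13.65
position: [0.4856, -0.0577, 0.0774]
ee_rot: [3.139, -0.003, 1.817]
contact_force: [-3.1, 12.6, 16.0]
gripper_width: 0.0238
grasp_force: 30.0
```

apply_moves([
  [[-5,0,0,0,0,0,1],[-6,0,0,0,0,0,1],[-6,0,0,0,0,0,1],[-4,0,0,0,0,0,1],[0,0,0,0,0,0,1]],
])

```text
time: 14.07
position: [0.4908, -0.0784, 0.0774]
ee_rot: [3.139, -0.002, 1.817]
contact_force: [-1.3, 8.2, 14.9]
gripper_width: 0.0242
grasp_force: 30.0
```

```bash
python3 chk.py 0.147
```

```text
14.0667 [ 0.4908 -0.0784  0.0774] [ 1.7983e+02 -1.2000e-01  1.0409e+02] [-1.3  8.2 14.9] [ 1.52  0.55 -0.07] 0.024218779278162867 30.011289417743683
side yaw [np.float32(13.5), np.float32(13.8), np.float32(14.1)] w 0.0903 mid [ 0.5472 -0.314 ] tip along -y 12.0 x 59.6
scene yaw [np.float32(13.9), np.float32(13.4), np.float32(13.4)] w 0.0893 mid [ 0.5492 -0.3123] tip along -y 12.3 x 56.6
```

Run:
```python
from plate import *
y=np.array([-.242,.970]);x=np.array([.970,.242])
for n,box,mid in(("side",(345,270,382,300),(.5472,-.314)),("scene",(114,230,134,248),(.5492,-.3123))):
    c=snap(n);f=c["frame"].astype(int);r=(f[...,2]-np.maximum(f[...,0],f[...,1]))>35
    v,u=np.nonzero(r[box[1]:box[3],box[0]:box[2]]);P=np.array([onz(c,(a+box[0],b+box[1]),.083)[:2] for a,b in zip(u,v)])-mid
    X=P@x*1e3;Y=-P@y*1e3;print(n,len(u),"x range",X.min().round(1),X.max().round(1),"y mean",Y.mean().round(2),Y.min().round(1),Y.max().round(1),"slope",np.polyfit(X,Y,1).round(3) if len(u)>5 else "")
```

```text
side 92 x range 56.8 92.9 y mean 11.25 4.9 17.4 slope [-0.09  17.976]
scene 7 x range 53.1 60.0 y mean 12.24 9.6 14.9 slope [ 0.365 -8.413]
```

apply_moves([
  [[-3,0,0,0,0,0,1],[-4,0,0,0,0,0,1],[-3,0,0,0,0,0,1],[-2,0,0,0,0,0,1],[0,0,0,0,0,0,1]],
])

```text
time: 14.68
position: [0.4935, -0.0893, 0.0775]
ee_rot: [3.139, -0.003, 1.817]
contact_force: [-3.1, 10.2, 15.7]
gripper_width: 0.0236
grasp_force: 30.0
```

apply_moves([
  [[0,0,0,0,0,0,1],[0,0,0,0,0,0,1],[0,0,0,0,0,0,1],[0,0,0,0,0,0,1],[0,0,0,0,0,0,1]],
])

```text
time: 15.1
position: [0.4935, -0.0893, 0.0775]
ee_rot: [3.139, -0.002, 1.817]
contact_force: [-2.9, 11.3, 15.9]
gripper_width: 0.0235
grasp_force: 30.0
```

```bash
python3 chk.py 0.158
python3 - <<'E'
from w import *
for n in("side","scene"):
    c=snap(n);print(n,proj(c,(.4285,.2945,.13)),[x for x in blobs(mask(c,(2,100,50),(18,255,255)),20) if 185<x[1][0]<215 or 335<x[1][0]<360])
E
```

```text
15.1 [ 0.4935 -0.0893  0.0775] [ 1.7983e+02 -1.4000e-01  1.0413e+02] [-2.9 11.3 15.9] [ 2.02  0.72 -0.07] 0.02346361980942988 30.00873774290085
side yaw [np.float32(14.0), np.float32(13.9), np.float32(14.0)] w 0.0904 mid [ 0.5499 -0.3248] tip along -y 0.9 x 59.5
scene yaw [np.float32(13.9), np.float32(14.2), np.float32(13.3)] w 0.0895 mid [ 0.5525 -0.3228] tip along -y 1.2 x 55.9
side [199.57082931 140.40875474] [([196, 132, 8, 17, 109], [199.5, 140.0])]
scene [344.94867165 159.63639668] [([341, 151, 9, 17, 113], [345.2, 159.1])]
```

The leading edge is within about 1 mm of the pointer, the plate is straight and held down with 16 N, and the pin is still standing in the cup. Handing in.

```bash
python3 -c "
from bench import bot
print(bot.sign_off())"
```

```text
the job is handed in; nothing more can be done
None
```

I handed the job in at about 15 s: the pin stands in the green cup, and the plate's leading edge is about 1 mm short of the red pointer, held straight and down on the riser with 16 N; sign-off returned no verdict.

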